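# Empty the shovel from the drawer into the funnel jar

## Task

Pull the drawer of the small wooden chest out until it meets its stop, without dragging the chest along the bench. Take the brass shovel out of the drawer by its handle, pour all four steel burnishing balls through the funnel into the brass jar, and lay the empty shovel flat back in the drawer, which stays fully out. Leave the cup of punches, the pitch bowl and the hammer where they are.

Things in the scene. Friction and masses are not known exactly. Their poses are not given: they have to be found in the camera images.
- chest: dark wooden bench-top chest, 220 deep (x) x 210 wide (y) x 115 high, about 5 kg, standing loose on the bench: a pull above roughly 25 N drags it. Origin: centre of its underside; its front, with the drawer, looks along its own -x. One drawer at the top; the panel below it is blind. The drawer front stands 15 mm proud of the carcase; the carcase top panel is 10 thick
- drawer (a joint): how far the drawer is pulled out, in m, 0 = shut, growing as it comes out along the chest's -x. It may start slightly ajar; it slides with about 3 N of friction and stays where left. Where its stop lies is not marked: it is felt as a firm rise of the pulling force
- drawer_pull (a point): middle of the brass bar pull on the drawer front: a round bar 10 in diameter and 90 long across the front (y), its axis 42 mm ahead of the front panel (30+ mm clear behind it) on a post at each end, 36 below the chest's top. Axes as the chest's
- drawer_floor (a point): centre of the drawer's inner floor (moves with the drawer); inside the drawer is 188 long (x) x 174 wide (y), walls 6 thick rising 42 above this floor; the front panel's top edge is 48 above it. Axes as the chest's
- shovel: brass shovel lying in the drawer: pan 60 long (x) x 53 wide (y) x 30 high, open at its nose (own -x, roughly towards the drawer front), walled at sides and back. The pan's floor climbs 0.2 rad to the nose, so the balls stay at the back while it is level; the lip is 30 from the origin along -x, 16 above the underside. Origin: centre of the pan's underside; z up. About 0.1 kg
- shovel_handle (a point): middle of the shovel's wooden bar handle, 60 along +x and 27 above the shovel's origin. The bar is 60 long (x), 12 wide (y), 18 high (z)
- ball0_center (a point): centre of a steel burnishing ball, 14 in diameter, 12 g, one of four lying in the shovel's pan
- ball1_center (a point): centre of a steel burnishing ball, 14 in diameter, 12 g, one of four lying in the shovel's pan
- ball2_center (a point): centre of a steel burnishing ball, 14 in diameter, 12 g, one of four lying in the shovel's pan
- ball3_center (a point): centre of a steel burnishing ball, 14 in diameter, 12 g, one of four lying in the shovel's pan
- jar: narrow round brass jar screwed to the bench, 54 outside diameter (48 inside), 85 high, inner floor at 5, with a steel funnel fixed in its mouth: funnel rim 132 above the bench, 100 outside diameter (94 inside), throat 39 inside. Origin: centre of the underside, z up. It may stand to the left or the right of the chest's drawer
- funnel_mouth (a point): centre of the funnel's rim, 132 above the bench
- punch_cup: bystander: brass cup full of steel punches, 52 diameter, about 122 high overall, on the other side from the jar. Origin: centre of its underside
- pitch_bowl: bystander: heavy dark pitch bowl with a brass sheet on top, 152 diameter, 68 high. Origin: centre of its underside
- hammer: bystander: chasing hammer lying on the bench, 240 long along its own x, about 30 high
Mind the look-alikes: they are no part of the job. Of the things that look like the jar, the middle-sized one is meant.

How it is judged:
On the way, in this order (a step that is already met when the one before it is completed fails the run):
1. the drawer is out at its stop (within 6 mm) (value of joint drawer above 0.159 m), for 0.2 s.
2. all four balls are in the jar below the funnel (horizontal distance between each of ball0_center, ball1_center, ball2_center, ball3_center and jar below 0.023 m and z of each of ball0_center, ball1_center, ball2_center, ball3_center in the frame of jar below 0.06 m), for 0.2 s.
At the end, for the whole second after the job is handed in: All four balls are inside the jar (below the funnel), the shovel lies flat and upright (within 0.12 rad, underside within 10 mm of the floor) at rest in the drawer, and the drawer is still out to within 15 mm of its stop (all of step 2 and value of joint drawer above 0.15 m and z of shovel in the frame of drawer_floor between -0.006 and 0.01 m and x of shovel in the frame of drawer_floor between -0.095 and 0.095 m and y of shovel in the frame of drawer_floor between -0.087 and 0.087 m and angle between shovel's own z axis and vertical below 0.12 rad and linear speed of shovel below 0.02 m/s); the robot touches nothing.
It fails at once if the chest is dragged more than 12 mm (distance of chest from where it was at the start of the episode above 0.012 m).
It fails at once if the punch cup is moved more than 15 mm (distance of punch_cup from where it was at the start of the episode above 0.015 m).
It fails at once if the pitch bowl is moved more than 15 mm (distance of pitch_bowl from where it was at the start of the episode above 0.015 m).
It fails at once if the hammer is moved more than 15 mm (distance of hammer from where it was at the start of the episode above 0.015 m).
It also fails if it takes over 72 s, if anything falls off the work surface, if the arm or the gripper's body presses on something with over 40 N, if the wrist force passes 120 N, or if a joint passes its speed limit or range.

## Robot

A 7-joint arm with a two-finger parallel gripper is mounted at the origin on the work surface. World frame = base frame: x ahead of the robot, y to its left, z up, the work surface at z = 0. Lengths are in m, angles in rad, forces in N, time in s.
With the tool pointing down it reaches from about 0.4 to 0.875 m from the base axis. Payload 6.5 kg.
Tool frame: the origin (TCP) lies on the centre line of the jaws, within the pads' length; the fingertips stand 17 mm ahead of it and the grasp point (between the pads) lies 2 mm behind it; z points along the fingers, x is the direction in which the jaws open and shut, and the axes are right-handed (so a half turn about z gives the same grasp; the last joint's range is limited). The gripper opens to 88 mm and grips with 3 to 60 N. Pads are 18 mm wide; open, the fingers measure 123 mm over their backs; the gripper's body (75 mm by 187 mm) begins 45 mm behind the grasp point.
Start: joints at [-1.222, 0.536, -0.004, 1.538, 0.003, 1.067, -0.071], TCP at [0.262, 0.595, 0.256] pointing down, gripper open.
Joint ranges: [-2.7, 2.7], [-0.37, 2.16], [-1.27, 1.26], [0.24, 2.4], [-1.31, 4.45], [0.19, 1.91], [-2.76, 2.76]. Speed limits (rad/s): [2.39, 2.39, 3.14, 3.14, 3.14, 3.14, 3.14].

## Interface

Orientations are given as a 3x3 rotation matrix whose columns are the frame's x, y, z axes.
In Python, from plant import r gives the robot as it stands.
- The arm moves only by the shell command python3 -m crank 'ROWS' [FORCE]. ROWS is JSON, a list that holds one entry, the list of rows, each a list of 7 numbers: the shift along the tool's x, y, z in mm, then the turn, a rotation vector about the tool's x, y, z in rad, then the closure in counts, from 0 (fully open) to 255 (shut). In form: [[[x, y, z, rx, ry, rz, fingers], ...]]. A call has exactly 8 rows; each row is the pose to reach, as a shift and turn from the pose measured when the call began, along the tool's axes at that moment; what a row does not reach only later rows make up. A row lasts 1/12 s, in which the tool goes at most 41.7 mm and 7.16 degrees, less where a joint would pass 70% of its speed; a pose out of reach is approached as far as the arm can. A call with a gripper value outside its range is refused whole. The fingers move at their own pace and stop on an object; FORCE is the grip in N (left out, the last holds). Time passes only in rows, so rows that repeat a pose let the fingers close, or fill a call up. It gives the time, the measured TCP pose, the force and the opening at its end, in the units of the state.
- r.read_state(): the state, without advancing time (a new reading comes with each control period).
- r.snapshot(name): name is "scene" or "side" or "wrist"; returns (picture, depth): 384x512x3 uint8, red, green, blue; 384x512 float32, m along the optical axis (not along the pixel's ray), 0 where there is no reading.
- r.camera_params(name): a dict with "fov_y" (degrees; the focal length in pixels is half the picture's height over the tangent of half this angle, whatever the lens; pixels are square), "cx", "cy" (the principal point, pixels), "position" and "attitude" of the camera in the world. Camera axes: x right, y up, looking along -z (the intrinsics and any distortion apply to the point x, -y, -z); pixel columns grow to the right and rows downward; lengths in m; the calibration is good to about 2 mm. A picture is of the moment at which its call begins: read the wrist's pose just before it. camera_params takes no time and is no camera call; for the wrist camera it gives the pose at the moment of the call.
- r.hand_in(): hands the job in, once; it reports no verdict.
The state is a dict: "clock": time; "joints": joint angles; "qvel": joint speeds; "joint_torque": joint torques, N m; "ee_pos": TCP position; "tool_rot": TCP orientation; "force": force on the tool from outside, world axes, zero at the start; "ft_torque": the same for the moment, N m; "width": finger opening in m.
Only numpy, scipy, OpenCV 4.12 (cv2) and the standard library are available. Lean on these libraries where they do the work, as an engineer would, in place of code of your own. Each camera call takes 0.05 s, during which the arm holds its last target. There are 200 camera calls.

## Working session

There is one attempt and no reset: what is moved stays moved. The work goes in short steps, Python scripts to look and compute and a shell command to move; the robot and the scene stay as the last step left them, time stands still between calls to the robot, and variables do not carry over. Pictures are saved under pics/ and viewed, about 8 in all and at most 12, crops included, and the job is handed in when it is done.

```bash
ls; mkdir -p pics; cat > h.py <<'E'
import numpy as np, cv2
from plant import r
def snap(name,fn=None):
    c=r.camera_params(name); p,d=r.snapshot(name)
    if fn: cv2.imwrite('pics/'+fn,p[:,:,::-1])
    return c,p,d
def K(c): return 192/np.tan(np.radians(c['fov_y'])/2)
def pts(c,d):
    f=K(c); v,u=np.mgrid[0:384,0:512]
    P=np.stack([(u-c['cx'])/f*d,-(v-c['cy'])/f*d,-d],-1)
    return P@np.array(c['attitude']).T+np.array(c['position'])
def proj(c,X):
    q=(np.array(X)-c['position'])@np.array(c['attitude']); f=K(c)
    return c['cx']+f*q[...,0]/-q[...,2], c['cy']-f*q[...,1]/-q[...,2]
E
python3 - <<'E'
from h import *
for n in ['scene','side','wrist']:
    c,p,d=snap(n,n+'0.png'); print(c); np.savez('/tmp/%s0.npz'%n,p=p,d=d,X=pts(c,d))
print(r.read_state())
a=[cv2.imread('pics/%s0.png'%n) for n in ['scene','side']]
E
```

```text
pics
{'fov_y': 53.82658814445873, 'cx': 250.02453982730114, 'cy': 187.93150276183727, 'position': array([1.18837924, 0.4899815 , 0.84894614]), 'attitude': array([[-0.59353127, -0.53574041,  0.60058542],
       [ 0.80473724, -0.40515971,  0.43387048],
       [ 0.01089106,  0.74082915,  0.67160521]])}
{'fov_y': 56.84555427986, 'cx': 254.6315296164604, 'cy': 190.7332248420683, 'position': array([-0.20536418, -0.68341086,  0.81281323]), 'attitude': array([[ 0.67490852,  0.42163839, -0.60557374],
       [-0.73785977,  0.37690449, -0.55991604],
       [-0.00783864,  0.8247206 ,  0.56548606]])}
{'fov_y': 60.29181855261819, 'cx': 249.7241044914575, 'cy': 195.38799154438587, 'position': array([0.18673658, 0.62816982, 0.38408484]), 'attitude': array([[ 0.40261139, -0.86823485, -0.28995227],
       [ 0.91536763,  0.38101879,  0.13010294],
       [-0.00248264, -0.31779384,  0.94815658]])}
{'clock': 0.15, 'joints': array([-1.22219356,  0.53700785, -0.00441339,  1.53860641,  0.00261407,
        1.06732033, -0.07119019]), 'qvel': array([-0.00059255, -0.00146807,  0.00037013, -0.00328919,  0.00168787,
        0.00110547,  0.00126584]), 'joint_torque': array([ 1.81557731e-03, -5.71327579e+01,  9.92115587e-01, -2.51829600e+01,
       -5.61107509e-02,  1.52012188e-02,  8.59247530e-05]), 'ee_pos': array([0.26180051, 0.59446339, 0.2550459 ]), 'tool_rot': array([[ 4.02948511e-01,  9.15222552e-01, -4.21591286e-04],
       [ 9.15221682e-01, -4.02948712e-01, -1.26835522e-03],
       [-1.33070697e-03,  1.25232362e-04, -9.99999107e-01]]), 'force': array([-0.19212117, -0.25743405, -0.78501713]), 'ft_torque': array([-0.01266683,  0.0074165 , -0.03851987]), 'width': 0.08774915844981739}
```

View pics/scene0.png

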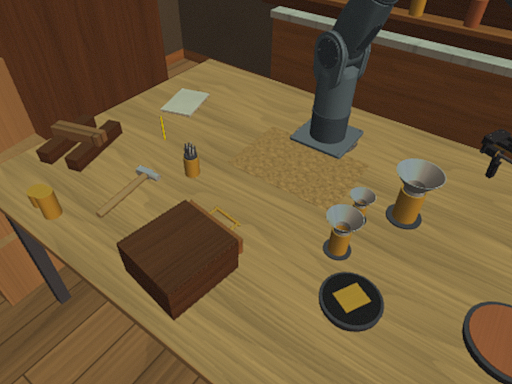

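View pics/side0.png

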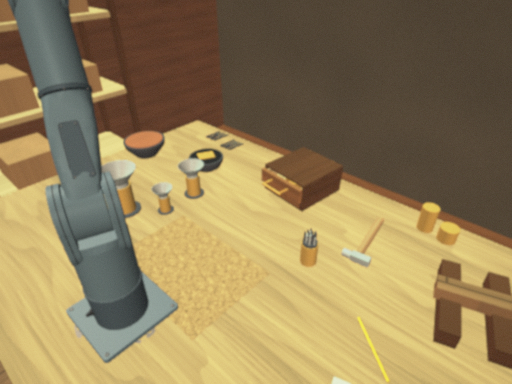

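Scene view: the chest is at (180,250) with its pull at (227,216). There are three jar look-alikes: large (408,195), middle (341,232) and small (362,203). The middle-sized one fits, and it is to be 132 mm high at the rim, so I check that by depth and an enlarged crop. The cup is at (191,160), the hammer at (130,190) and the bowl at (351,300).

```bash
python3 - <<'E'
from h import *
for n in ['scene','side']:
    z=np.load('/tmp/%s0.npz'%n); X=z['X']; 
    c=r.camera_params(n)
    def at(u,v): return X[v,u].round(3)
    for (u,v) in ([(180,240),(341,212),(418,172),(362,194),(227,216),(190,150),(350,300),(130,190),(250,260)] if n=='scene' else [(305,165),(192,165),(120,168),(162,187),(275,187),(310,235),(206,155),(375,230)]): print(n,u,v,at(u,v))
    # chest top
    Z=X[...,2]; m=(abs(Z-0.115)<0.006)&(z['d']>0)
    m=m.astype(np.uint8); m=cv2.morphologyEx(m,cv2.MORPH_OPEN,np.ones((3,3),np.uint8))
    k,l,s,ce=cv2.connectedComponentsWithStats(m)
    i=1+np.argmax(s[1:,4]); P=X[l==i]; print('top',s[i],P[:,2].mean(),cv2.minAreaRect((P[:,:2]*1000).astype(np.float32)))
    # funnel rims
    for lo,hi in [(0.08,0.3)]:
        m=((Z>lo)&(Z<hi)&(z['p'].max(-1).astype(int)-z['p'].min(-1)<40)).astype(np.uint8)
        k,l,s,ce=cv2.connectedComponentsWithStats(m)
        for i in range(1,k):
            if 60<s[i,4]<6000:
                P=X[l==i]; t=P[:,2].max(); Q=P[P[:,2]>t-0.008]
                (x,y),rad=cv2.minEnclosingCircle((Q[:,:2]*1000).astype(np.float32)); print(n,'gray',ce[i].round(),s[i,4],'top',t.round(3),'c',round(x),round(y),'r',round(rad))
p=cv2.imread('pics/scene0.png')[150:270,300:460]; q=cv2.imread('pics/scene0.png')[170:290,180:340]
cv2.imwrite('pics/crop1.png',cv2.resize(np.hstack([p,q]),None,fx=2.5,fy=2.5,interpolation=cv2.INTER_CUBIC))
E
```

```text
scene 180 240 [ 0.794 -0.008  0.116]
scene 341 212 [0.462 0.27  0.116]
scene 418 172 [0.209 0.387 0.147]
scene 362 194 [0.326 0.277 0.084]
scene 227 216 [0.634 0.011 0.08 ]
scene 190 150 [ 0.493 -0.258  0.105]
scene 350 300 [0.662 0.401 0.069]
scene 130 190 [ 0.686 -0.353  0.015]
scene 250 260 [ 0.667  0.117 -0.   ]
top [ 117  200  121   95 5958] 0.11581869115005337 ((799.8718872070312, -11.673713684082031), (213.0423126220703, 220.75698852539062), 82.60237884521484)
scene gray [306.  13.] 1575 top 0.284 c -605 -396 r 116
scene gray [447.  46.] 4104 top 0.284 c -617 192 r 251
scene gray [334.  95.] 2358 top 0.3 c 2 2 r 87
scene gray [190. 152.] 153 top 0.122 c 488 -260 r 19
scene gray [493. 167.] 189 top 0.299 c 244 545 r 9
scene gray [420. 176.] 1358 top 0.18 c 247 398 r 68
scene gray [363. 194.] 283 top 0.104 c 345 286 r 39
scene gray [345. 218.] 825 top 0.136 c 487 294 r 52
scene gray [144. 274.] 268 top 0.113 c 908 -27 r 103
side 305 165 [ 0.799 -0.021  0.117]
side 192 165 [0.511 0.311 0.114]
side 120 168 [0.283 0.437 0.152]
side 162 187 [0.364 0.309 0.085]
side 275 187 [0.676 0.025 0.056]
side 310 235 [ 0.474 -0.273  0.122]
side 206 155 [0.652 0.396 0.07 ]
side 375 230 [ 0.738 -0.363  0.023]
top [ 265  147   78   41 1653] 0.11669257277506753 ((799.7119140625, -14.449020385742188), (214.7275390625, 224.4098663330078), 82.3420181274414)
side gray [191. 166.] 320 top 0.136 c 490 290 r 52
side gray [120. 172.] 553 top 0.181 c 250 396 r 66
side gray [162. 188.] 163 top 0.104 c 346 285 r 38
side gray [108. 271.] 4423 top 0.3 c -20 -57 r 62
side gray [310. 240.] 171 top 0.123 c 483 -269 r 13
```

View pics/crop1.png

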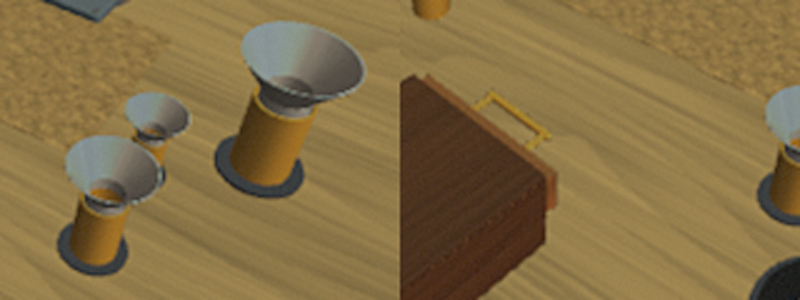

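Confirmed: the middle-sized jar at scene (341,232) has its rim at 0.134 m with radius 52 mm, centred at (0.488, 0.292). Large has its rim at 0.18 and small at 0.10. The chest is at (0.800,-0.013), with its x axis at about -7.4°. Next I swing above the pull.

```bash
cat >> h.py <<'E'
from scipy.spatial.transform import Rotation as R
def Rdown(yaw): # tool x at world yaw, z down
    c,s=np.cos(yaw),np.sin(yaw); x=np.array([c,s,0]); z=np.array([0,0,-1.]); return np.stack([x,np.cross(z,x),z],1)
def plan(p,Rt=None):
    s=r.read_state(); T=np.array(s['tool_rot']); d=T.T@(np.array(p)-s['ee_pos'])*1000
    rv=R.from_matrix(T.T@Rt).as_rotvec() if Rt is not None else np.zeros(3)
    print('shift',d.round(1),'turn',rv.round(4),'| now',np.round(s['ee_pos'],4),'F',np.round(s['force'],1),'w',round(s['width'],4),'t',round(s['clock'],2))
E
python3 -c "
from h import *
plan([0.632,0.010,0.24],Rdown(np.radians(-7.4)))"
```

```text
shift [-385.7  574.3   15.6] turn [1.0000e-03 1.1000e-03 1.2852e+00] | now [0.2618 0.5945 0.255 ] F [-0.2 -0.3 -0.8] w 0.0877 t 0.15
```

```bash
python3 -m crank '[[[-22,33,0,0,0,0.08,60],[-45,67,0,0,0,0.16,130],[-67,100,0,0,0,0.24,150],[-90,134,0,0,0,0.32,150],[-112,167,0,0,0,0.4,150],[-134,200,0,0,0,0.48,150],[-157,234,0,0,0,0.56,150],[-180,268,0,0,0,0.64,150]]]' 20
python3 -c "
from h import *
plan([0.632,0.010,0.24],Rdown(np.radians(-7.4)))"
```

```text
clock: 0.82
ee_pos: [0.4351, 0.32, 0.2553]
tool_rot: [[0.872, 0.49, -0.0], [0.49, -0.872, -0.001], [-0.001, 0.001, -1.0]]
force: [0.6, 0.4, -0.3]
width: 0.0374
shift [ 19.6 366.7  15.6] turn [0.001  0.0007 0.6416] | now [0.4351 0.32   0.2553] F [ 0.6  0.4 -0.3] w 0.0374 t 0.82
```

```bash
python3 -m crank '[[[2,39,2,0,0,0.08,150],[5,79,4,0,0,0.16,150],[8,118,6,0,0,0.24,150],[10,158,8,0,0,0.32,150],[12,197,9,0,0,0.4,150],[14,237,10,0,0,0.48,150],[16,277,11,0,0,0.56,150],[18,316,12,0,0,0.642,150]]]'
python3 - <<'E'
from h import *
plan([0.632,0.010,0.24],Rdown(np.radians(-7.4)))
c,p,d=snap('wrist','w1.png'); X=pts(c,d); np.savez('/tmp/w1.npz',p=p,d=d,X=X)
for t in [(0.634,0.0085,0.079)]: print(proj(c,t))
E
```

```text
clock: 1.48
ee_pos: [0.6063, 0.0515, 0.2434]
tool_rot: [[0.991, -0.133, -0.001], [-0.133, -0.991, -0.001], [-0.001, 0.001, -1.0]]
force: [1.3, -0.2, 0.5]
width: 0.0365
shift [31.  37.7  3.4] turn [ 0.0012  0.0006 -0.0043] | now [0.6063 0.0515 0.2434] F [ 1.3 -0.2  0.5] w 0.0365 t 1.48
(np.float64(283.6753193189313), np.float64(218.358818858768))
```

View pics/w1.png

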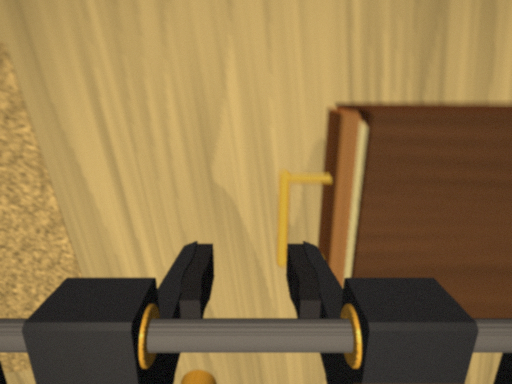

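The wrist view shows the bar pull at column ~284, rows 178–265, with the drawer front edge at column ~335. The drawer's pale inside shows a sliver, so it is slightly ajar. I measure the bar.

```bash
python3 - <<'E'
from h import *
z=np.load('/tmp/w1.npz'); X=z['X']; hsv=cv2.cvtColor(z['p'],cv2.COLOR_RGB2HSV)
m=(hsv[...,1]>150)&(hsv[...,2]>120)&(hsv[...,0]>15)&(hsv[...,0]<32)&(X[...,2]>0.06)&(X[...,2]<0.1)
v,u=np.where(m); print(len(v),u.min(),u.max(),v.min(),v.max())
b=m&(np.arange(512)[None]<292); P=X[b]
print('bar z max',np.percentile(P[:,2],[50,95]))
vx=cv2.fitLine(P[:,:2].astype(np.float32),cv2.DIST_HUBER,0,.01,.01).ravel(); print('bar line',vx, np.degrees(np.arctan2(vx[1],vx[0])))
print('bar ends y',P[P[:,1].argmin()],P[P[:,1].argmax()])
# chest top front edge and drawer front top
T=X[(abs(X[...,2]-0.115)<0.004)&(z['d']>0)]; 
ex=np.array([np.cos(np.radians(-7.5)),np.sin(np.radians(-7.5))]); ey=np.array([-ex[1],ex[0]])
C=np.array([.8,-.013])
print('chest top front x',np.percentile((T[:,:2]-C)@ex,[0.5,2,10]),'side y',np.percentile((T[:,:2]-C)@ey,[0.5,99.5]))
for v in [130,160,200,230]:
    print(v,[(u,X[v,u].round(3).tolist()) for u in (325,333,340,348,360,375)])
print('bar local',np.percentile((P[:,:2]-C)@ex,[2,50,98]),np.percentile((P[:,:2]-C)@ey,[2,98]))
E
```

```text
1219 277 389 105 280
bar z max [0.0832391  0.08459003]
bar line [0.1387507  0.99032736 0.63256514 0.01207985] 82.02444
bar ends y [ 0.62428758 -0.03843239  0.08213307] [0.6370092  0.05720193 0.08286804]
chest top front x [-0.1091415  -0.10788058 -0.09703602] side y [-0.08185071  0.10448323]
130 [(325, [0.684, 0.083, 0.053]), (333, [0.684, 0.087, 0.084]), (340, [0.686, 0.089, 0.101]), (348, [0.692, 0.088, 0.102]), (360, [0.704, 0.086, 0.096]), (375, [0.709, 0.088, 0.116])]
160 [(325, [0.68, 0.056, 0.063]), (333, [0.681, 0.063, 0.093]), (340, [0.684, 0.065, 0.103]), (348, [0.691, 0.064, 0.102]), (360, [0.716, 0.05, 0.054]), (375, [0.709, 0.064, 0.115])]
200 [(325, [0.675, 0.02, 0.074]), (333, [0.677, 0.029, 0.101]), (340, [0.683, 0.029, 0.101]), (348, [0.69, 0.028, 0.103]), (360, [0.696, 0.032, 0.115]), (375, [0.708, 0.03, 0.115])]
230 [(325, [0.672, -0.007, 0.083]), (333, [0.675, 0.001, 0.102]), (340, [0.681, 0.001, 0.103]), (348, [0.69, -0.003, 0.096]), (360, [0.696, 0.004, 0.114]), (375, [0.708, 0.003, 0.116])]
bar local [-0.17344769 -0.16941324 -0.1640474 ] [-0.04507384  0.04605727]
```

```bash
python3 -c "
from h import *
plan([0.632,0.009,0.083],Rdown(np.radians(-7.7)))"
```

```text
shift [ 26.5  28.5 161.1] turn [ 0.0067 -0.004  -0.013 ] | now [0.6095 0.0423 0.2438] F [ 2. -6.  1.] w 0.0365 t 1.53
```

```bash
python3 -m crank '[[[10,10,20,0,0,-0.013,168],[20,20,40,0,0,-0.013,168],[26.5,28.5,60,0,0,-0.013,168],[26.5,28.5,75,0,0,-0.013,168],[26.5,28.5,90,0,0,-0.013,168],[26.5,28.5,100,0,0,-0.013,168],[26.5,28.5,100,0,0,-0.013,168],[26.5,28.5,100,0,0,-0.013,168]]]'
python3 -c "
from h import *
plan([0.632,0.009,0.083],Rdown(np.radians(-7.7)))"
```

```text
clock: 2.2
ee_pos: [0.6316, 0.0098, 0.1439]
tool_rot: [[0.991, -0.134, 0.002], [-0.134, -0.991, -0.007], [0.003, 0.007, -1.0]]
force: [-0.3, -0.0, 0.2]
width: 0.03
shift [ 0.3  0.3 60.9] turn [ 0.0069 -0.003   0.0005] | now [0.6316 0.0098 0.1439] F [-0.3 -0.   0.2] w 0.03 t 2.2
```

```bash
python3 -m crank '[[[0,0,15,0.007,-0.003,0,168],[0,0,30,0.007,-0.003,0,168],[0,0,42,0.007,-0.003,0,168],[0,0,52,0.007,-0.003,0,168],[0,0,60,0.007,-0.003,0,168],[0,0,61,0.007,-0.003,0,168],[0,0,61,0.007,-0.003,0,168],[0,0,61,0.007,-0.003,0,168]]]' 12
python3 -m crank '[[[0,0,0,0,0,0,190],[0,0,0,0,0,0,215],[0,0,0,0,0,0,235],[0,0,0,0,0,0,250],[0,0,0,0,0,0,250],[0,0,0,0,0,0,250],[0,0,0,0,0,0,250],[0,0,0,0,0,0,250]]]' 12
```

```text
clock: 2.87
ee_pos: [0.6321, 0.0093, 0.0833]
tool_rot: [[0.991, -0.133, 0.001], [-0.133, -0.991, 0.0], [0.001, -0.0, -1.0]]
force: [0.6, -0.6, 0.7]
width: 0.0299
clock: 3.53
ee_pos: [0.632, 0.0094, 0.0837]
tool_rot: [[0.991, -0.133, 0.001], [-0.133, -0.991, 0.0], [0.001, -0.0, -1.0]]
force: [-2.8, 1.1, 6.0]
width: 0.0094
```

```bash
python3 -m crank '[[[-3,0,0,0,0,0,250],[-8,0,0,0,0,0,250],[-15,0,0,0,0,0,250],[-22,0,0,0,0,0,250],[-29,0,0,0,0,0,250],[-36,0,0,0,0,0,250],[-43,0,0,0,0,0,250],[-50,0,0,0,0,0,250]]]'
```

```text
clock: 4.2
ee_pos: [0.5818, 0.0159, 0.0838]
tool_rot: [[0.991, -0.134, 0.001], [-0.134, -0.991, 0.0], [0.001, -0.0, -1.0]]
force: [3.1, -2.1, -1.1]
width: 0.0095
```

```bash
python3 -m crank '[[[-7,0,0,0,0,0,250],[-15,0,0,0,0,0,250],[-23,0,0,0,0,0,250],[-31,0,0,0,0,0,250],[-39,0,0,0,0,0,250],[-47,0,0,0,0,0,250],[-55,0,0,0,0,0,250],[-60,0,0,0,0,0,250]]]'; python3 - <<'E'
from h import *
c,p,d=snap('side'); z=np.load('/tmp/side0.npz')
for n in ['side']:
    X=pts(c,d); m=((abs(X[...,2]-.115)<.004)&(X[...,0]>.68)).astype(np.uint8)
    k,l,s,ce=cv2.connectedComponentsWithStats(m); i=1+np.argmax(s[1:,4]); print(cv2.minAreaRect((X[l==i][:,:2]*1000).astype(np.float32)))
plan([.6,0,.08])
E
```

```text
clock: 4.87
ee_pos: [0.521, 0.0238, 0.0837]
tool_rot: [[0.991, -0.134, 0.0], [-0.134, -0.991, -0.0], [0.0, 0.0, -1.0]]
force: [3.1, -3.1, -2.1]
width: 0.0092
((800.8033447265625, -12.722030639648438), (215.15707397460938, 224.7930450439453), 82.07476806640625)
shift [82.3 13.   3.6] turn [0. 0. 0.] | now [0.5202 0.0239 0.0837] F [-2.8 -2.6  2.4] w 0.0096 t 4.92
```

```bash
python3 -m crank '[[[-5,0,0,0,0,0,250],[-10,0,0,0,0,0,250],[-15,0,0,0,0,0,250],[-20,0,0,0,0,0,250],[-24,0,0,0,0,0,250],[-28,0,0,0,0,0,250],[-32,0,0,0,0,0,250],[-35,0,0,0,0,0,250]]]'; python3 -m crank '[[[-1,0,0,0,0,0,250],[-2,0,0,0,0,0,250],[-3,0,0,0,0,0,250],[-4,0,0,0,0,0,250],[-5,0,0,0,0,0,250],[-6,0,0,0,0,0,250],[-6,0,0,0,0,0,250],[-6,0,0,0,0,0,250]]]'
```

```text
clock: 5.58
ee_pos: [0.485, 0.0285, 0.0837]
tool_rot: [[0.991, -0.134, -0.001], [-0.134, -0.991, 0.0], [-0.001, 0.0, -1.0]]
force: [2.2, -3.7, -1.4]
width: 0.0093
clock: 6.25
ee_pos: [0.4788, 0.0293, 0.0837]
tool_rot: [[0.991, -0.134, -0.002], [-0.134, -0.991, 0.0], [-0.002, 0.0, -1.0]]
force: [1.9, -2.7, -0.2]
width: 0.0094
```

```bash
python3 -m crank '[[[-0.5,0,0,0,0,0,250],[-1,0,0,0,0,0,250],[-1.5,0,0,0,0,0,250],[-2,0,0,0,0,0,250],[-2.5,0,0,0,0,0,250],[-3,0,0,0,0,0,250],[-3,0,0,0,0,0,250],[-3,0,0,0,0,0,250]]]'
```

```text
clock: 6.92
ee_pos: [0.4757, 0.0297, 0.0837]
tool_rot: [[0.991, -0.134, -0.002], [-0.134, -0.991, 0.0], [-0.002, 0.0, -1.0]]
force: [2.9, -3.3, -0.3]
width: 0.0097
```

```bash
python3 -m crank '[[[-0.5,0,0,0,0,0,250],[-1,0,0,0,0,0,250],[-1.5,0,0,0,0,0,250],[-2,0,0,0,0,0,250],[-2.5,0,0,0,0,0,250],[-3,0,0,0,0,0,250],[-3,0,0,0,0,0,250],[-3,0,0,0,0,0,250]]]'
```

```text
clock: 7.58
ee_pos: [0.4725, 0.0301, 0.0837]
tool_rot: [[0.991, -0.134, -0.003], [-0.134, -0.991, 0.0], [-0.003, 0.0, -1.0]]
force: [2.9, -3.7, -0.2]
width: 0.0094
```

```bash
python3 -m crank '[[[-0.3,0,0,0,0,0,250],[-0.6,0,0,0,0,0,250],[-0.9,0,0,0,0,0,250],[-1.2,0,0,0,0,0,250],[-1.5,0,0,0,0,0,250],[-1.8,0,0,0,0,0,250],[-2,0,0,0,0,0,250],[-2,0,0,0,0,0,250]]]'
```

```text
clock: 8.25
ee_pos: [0.4713, 0.0302, 0.0837]
tool_rot: [[0.991, -0.134, -0.001], [-0.134, -0.991, -0.0], [-0.001, 0.0, -1.0]]
force: [5.3, -4.1, -3.4]
width: 0.0095
```

```bash
python3 -m crank '[[[-0.3,0,0,0,0,0,250],[-0.6,0,0,0,0,0,250],[-0.9,0,0,0,0,0,250],[-1.2,0,0,0,0,0,250],[-1.5,0,0,0,0,0,250],[-1.8,0,0,0,0,0,250],[-2,0,0,0,0,0,250],[-2,0,0,0,0,0,250]]]'; python3 - <<'E'
from h import *
c,p,d=snap('side')
X=pts(c,d); m=((abs(X[...,2]-.115)<.004)&(X[...,0]>.68)).astype(np.uint8)
k,l,s,ce=cv2.connectedComponentsWithStats(m); i=1+np.argmax(s[1:,4]); print(cv2.minAreaRect((X[l==i][:,:2]*1000).astype(np.float32)))
E
```

```text
clock: 8.92
ee_pos: [0.4713, 0.0302, 0.0838]
tool_rot: [[0.991, -0.134, 0.003], [-0.134, -0.991, -0.001], [0.003, 0.0, -1.0]]
force: [8.5, -3.8, -8.6]
width: 0.0092
((798.5523681640625, -12.138641357421875), (215.9361572265625, 222.61325073242188), 82.21363067626953)
```

The drawer met its stop: the tool halted at x 0.4713 while the force rose, and the chest has not moved. I release, rise and look at the shovel.

```bash
python3 -m crank '[[[0.5,0,0,0,0,0,220],[0.5,0,0,0,0,0,190],[0.5,0,0,0,0,0,170],[0.5,0,0,0,0,0,168],[0.5,0,-5,0,0,0,168],[0.5,0,-15,0,0,0,168],[0.5,0,-30,0,0,0,168],[0.5,0,-55,0,0,0,168]]]'; python3 -m crank '[[[0,0,-30,0,0,0,100],[0,0,-60,0,0,0,60],[20,-8,-90,0,0,0,30],[40,-16,-120,0,0,0,0],[70,-24,-140,0,0,0,0],[100,-35,-145,0,0,0,0],[120,-40,-150,0,0,0,0],[120,-40,-150,0,0,0,0]]]'; python3 - <<'E'
from h import *
plan([0.632,0.010,0.24])
for n in ['wrist','scene']:
    c,p,d=snap(n,n+'2.png'); X=pts(c,d); np.savez('/tmp/%s2.npz'%n,p=p,d=d,X=X)
E
```

```text
clock: 9.63
ee_pos: [0.4703, 0.0301, 0.1389]
tool_rot: [[0.991, -0.134, -0.0], [-0.134, -0.991, -0.001], [0.0, 0.001, -1.0]]
force: [0.3, 0.2, 0.2]
width: 0.0304
clock: 10.3
ee_pos: [0.598, 0.0549, 0.2909]
tool_rot: [[0.991, -0.133, 0.005], [-0.133, -0.991, -0.001], [0.005, 0.001, -1.0]]
force: [-0.9, 0.1, 0.3]
width: 0.0811
shift [39.4 40.  51.1] turn [0. 0. 0.] | now [0.598  0.0549 0.2909] F [-0.9  0.1  0.3] w 0.0811 t 10.3
```

View pics/wrist2.png

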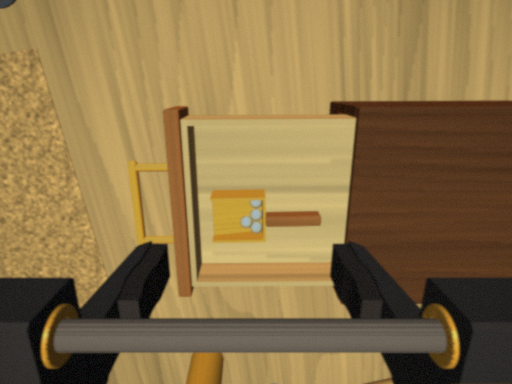

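The drawer is open. The shovel's pan is at (240,215) with four balls, the handle runs (266–320, 218), and the carcase edge is at column ~345. I measure the handle.

```bash
python3 - <<'E'
from h import *
z=np.load('/tmp/wrist2.npz'); X=z['X']; hsv=cv2.cvtColor(z['p'],cv2.COLOR_RGB2HSV)
print('hsv',hsv[218,293],hsv[205,225],X[218,293],X[218,225],X[160,300])
reg=np.zeros((384,512),bool); reg[170:250,200:335]=1
fz=np.median(X[150:165,250:320,2]); print('floor z',fz)
# handle: brown, height>floor+.02
m=reg&(X[...,2]>fz+.022)&(np.arange(512)[None]>270)
P=X[m]; print(len(P),P[:,2].max(),np.median(P[:,2]))
rc=cv2.minAreaRect((P[:,:2]*1000).astype(np.float32)); print('handle',rc)
l=cv2.fitLine(P[:,:2].astype(np.float32),cv2.DIST_HUBER,0,.01,.01).ravel(); print(l,np.degrees(np.arctan2(l[1],l[0])))
b=reg&(hsv[...,0]>17)&(hsv[...,0]<32)&(hsv[...,1]>180)&(np.arange(512)[None]<272); P=X[b]; print('pan',cv2.minAreaRect((P[:,:2]*1000).astype(np.float32)),len(P))
ex=np.array([np.cos(np.radians(-7.7)),np.sin(np.radians(-7.7))]); 
F=X[(abs(X[...,2]-0.115)<0.004)]; print('carcase front x at y~0.0', ((F[:,:2]-[.8,-.013])@ex).min())
for v,u in [(200,172),(200,180),(200,187),(270,300),(118,260)]: print(v,u,X[v,u].round(3))
E
```

```text
hsv [ 14 161 149] [ 22 184 197] [ 0.63866372 -0.00416157  0.09123716] [ 0.5630539  -0.00434916  0.06614115] [0.65630486 0.04923103 0.05417259]
floor z 0.05386602749358624
734 0.41997878614535483 0.08950320947928866
handle ((616.3463134765625, 51.53558349609375), (51.73601150512695, 164.0305633544922), 22.555028915405273)
[ 0.98566455 -0.1687171   0.64361835 -0.00567102] -9.713236
pan ((586.2625732421875, 56.10043716430664), (166.2847442626953, 58.39120864868164), 83.43204498291016) 1578
carcase front x at y~0.0 -0.11019809850981732
200 172 [0.517 0.036 0.101]
200 180 [0.526 0.036 0.103]
200 187 [0.531 0.033 0.096]
270 300 [ 0.642 -0.08   0.073]
118 260 [0.616 0.105 0.089]
```

```bash
python3 - <<'E'
from h import *
z=np.load('/tmp/wrist2.npz'); X=z['X']; hsv=cv2.cvtColor(z['p'],cv2.COLOR_RGB2HSV)
V,U=np.mgrid[0:384,0:512]
m=(V>205)&(V<232)&(U>268)&(U<330)&(X[...,2]>.078)&(X[...,2]<.1)
P=X[m]; print('handle',len(P),np.median(P[:,2]),cv2.minAreaRect((P[:,:2]*1000).astype(np.float32)))
l=cv2.fitLine(P[:,:2].astype(np.float32),cv2.DIST_HUBER,0,.01,.01).ravel(); print(l,np.degrees(np.arctan2(l[1],l[0])))
b=(V>180)&(V<250)&(U>200)&(U<268)&(hsv[...,0]>17)&(hsv[...,0]<32)&(hsv[...,1]>150)&(X[...,2]>.056)&(X[...,2]<.1); P=X[b]; print('pan',cv2.minAreaRect((P[:,:2]*1000).astype(np.float32)),len(P))
plan([0.6395,-0.005,0.083],Rdown(np.radians(-97.7)))
plan([0.6395,-0.005,0.083],Rdown(np.radians(82.3)))
E
```

```text
handle 696 0.08950156984913649 ((640.3757934570312, -8.130121231079102), (12.54924201965332, 55.86573791503906), 84.2991943359375)
[ 0.9910657  -0.13337491  0.64278257 -0.00679619] -7.6646595
pan ((579.9398803710938, -1.658071517944336), (53.681968688964844, 61.0024528503418), 83.61833953857422) 2214
shift [ 52.8  51.6 206.3] turn [ 1.8000e-03 -1.4000e-03  1.5703e+00] | now [0.5942 0.0536 0.2892] F [-0.2 -0.2 -0.1] w 0.0876 t 10.4
shift [ 52.8  51.6 206.3] turn [ 1.4000e-03  1.8000e-03 -1.5713e+00] | now [0.5942 0.0536 0.2892] F [-0.2 -0.2 -0.1] w 0.0876 t 10.4
```

```bash
python3 -m crank '[[[7,7,5,0,0,0.12,0],[14,14,10,0,0,0.24,0],[21,21,20,0,0,0.36,0],[28,28,30,0,0,0.48,0],[35,35,40,0,0,0.6,0],[42,42,50,0,0,0.72,0],[48,48,60,0,0,0.84,0],[52,53,70,0,0,0.96,0]]]'; python3 -m crank '[[[0,0,5,0,0,0.12,0],[0,0,10,0,0,0.24,0],[0,0,20,0,0,0.36,0],[0,0,30,0,0,0.48,0],[0,0,40,0,0,0.56,0],[0,0,50,0,0,0.59,0],[0,0,50,0,0,0.59,0],[0,0,50,0,0,0.59,0]]]'; python3 - <<'E'
from h import *
plan([0.640,-0.0083,0.080],Rdown(np.radians(-96.7))); print(r.read_state()['joints'].round(2))
c,p,d=snap('wrist','w3.png'); X=pts(c,d); np.savez('/tmp/w3.npz',p=p,d=d,X=X)
E
```

```text
clock: 11.07
ee_pos: [0.6372, -0.007, 0.219]
tool_rot: [[0.452, -0.892, -0.002], [-0.892, -0.452, -0.002], [0.001, 0.002, -1.0]]
force: [0.9, -0.7, -0.0]
width: 0.0877
clock: 11.73
ee_pos: [0.6361, -0.0071, 0.1688]
tool_rot: [[-0.119, -0.993, -0.003], [-0.993, 0.119, -0.001], [0.002, 0.003, -1.0]]
force: [0.2, 0.7, 0.6]
width: 0.0878
shift [ 0.6 -4.3 88.8] turn [ 0.0032 -0.0019 -0.0028] | now [ 0.6361 -0.0071  0.1688] F [0.2 0.7 0.6] w 0.0878 t 11.73
[-0.57  0.74  0.77  1.68 -0.6   0.98 -1.27]
```

View pics/w3.png

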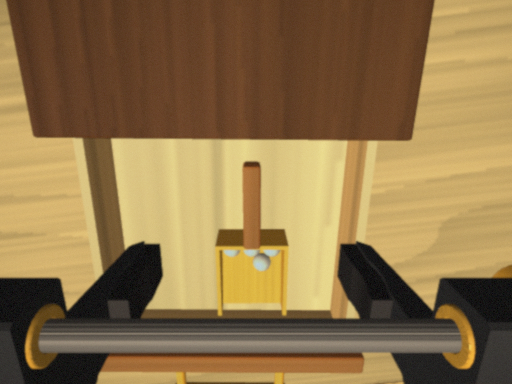

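The handle (251, 162–248) is centred between the fingers and aligned. I descend and grip.

```bash
python3 -m crank '[[[0,-1,15,0.003,-0.002,-0.003,0],[0.5,-2,35,0.003,-0.002,-0.003,0],[0.5,-3,52,0.003,-0.002,-0.003,0],[0.5,-3,66,0.003,-0.002,-0.003,0],[0.5,-3,78,0.003,-0.002,-0.003,0],[0.5,-3,86,0.003,-0.002,-0.003,0],[0.5,-3,89,0.003,-0.002,-0.003,0],[0.5,-3,89,0.003,-0.002,-0.003,0]]]' 10; python3 -m crank '[[[0,0,0,0,0,0,60],[0,0,0,0,0,0,120],[0,0,0,0,0,0,170],[0,0,0,0,0,0,200],[0,0,0,0,0,0,225],[0,0,0,0,0,0,250],[0,0,0,0,0,0,250],[0,0,0,0,0,0,250]]]' 10
```

```text
clock: 12.45
ee_pos: [0.6392, -0.0082, 0.08]
tool_rot: [[-0.116, -0.993, 0.001], [-0.993, 0.116, 0.0], [-0.0, -0.001, -1.0]]
force: [0.7, -0.2, -0.0]
width: 0.0881
clock: 13.12
ee_pos: [0.6393, -0.0082, 0.0801]
tool_rot: [[-0.116, -0.993, 0.001], [-0.993, 0.116, 0.0], [-0.0, -0.001, -1.0]]
force: [-0.2, -0.4, 0.8]
width: 0.0364
```

```bash
python3 -m crank '[[[0,0,0,0,0,0,255],[0,0,0,0,0,0,255],[0,0,0,0,0,0,255],[0,0,0,0,0,0,255],[0,0,0,0,0,0,255],[0,0,0,0,0,0,255],[0,0,0,0,0,0,255],[0,0,0,0,0,0,255]]]' 50;  python3 -m crank '[[[0,0,0,0,0,0,255],[0,0,-0.5,0,0,0,255],[0,0,-2,0,0,0,255],[0,0,-5,0,0,0,255],[0,0,-9,0,0,0,255],[0,0,-14,0,0,0,255],[0,0,-18,0,0,0,255],[0,0,-20,0,0,0,255]]]' 50
python3 - <<'E'
from h import *
c,p,d=snap('wrist','w4.png'); X=pts(c,d); np.savez('/tmp/w4.npz',p=p,d=d,X=X)
E
```

```text
clock: 13.78
ee_pos: [0.6393, -0.0082, 0.0801]
tool_rot: [[-0.116, -0.993, 0.001], [-0.993, 0.116, 0.0], [-0.0, -0.001, -1.0]]
force: [0.3, -0.5, -0.6]
width: 0.0112
clock: 14.45
ee_pos: [0.6397, -0.0084, 0.101]
tool_rot: [[-0.117, -0.993, 0.002], [-0.993, 0.117, 0.0], [-0.0, -0.002, -1.0]]
force: [0.3, -0.5, -0.8]
width: 0.0113
```

View pics/w4.png

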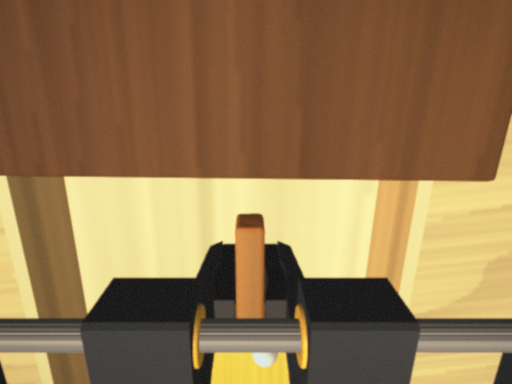

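The grip is firm (11 mm). Next I lift gently.

```bash
python3 -m crank '[[[0,0,-4,0,0,0,255],[0,0,-12,0,0,0,255],[0,0,-24,0,0,0,255],[0,0,-38,0,0,0,255],[0,0,-52,0,0,0,255],[0,0,-66,0,0,0,255],[0,0,-78,0,0,0,255],[0,0,-86,0,0,0,255]]]'; python3 -m crank '[[[0,0,-8,0,0,0,255],[0,0,-18,0,0,0,255],[0,0,-30,0,0,0,255],[0,0,-42,0,0,0,255],[0,0,-52,0,0,0,255],[0,0,-60,0,0,0,255],[0,0,-64,0,0,0,255],[0,0,-65,0,0,0,255]]]'; python3 - <<'E'
from h import *
a=np.radians(30); u=np.array([np.cos(a),np.sin(a),0])
T=np.array([.488,.292,.25])+u*(.018+.090)
plan(T,Rdown(a-np.pi/2)); print(T)
ims=[]
for n in ['scene','side']:
    c,p,d=snap(n); X=pts(c,d); np.savez('/tmp/%s5.npz'%n,p=p,d=d,X=X)
    s=r.read_state(); u0,v0=proj(c,s['ee_pos']-np.array([.03,0,0])); u0,v0=int(u0),int(v0); u0=min(max(u0,80),432); v0=min(max(v0,60),324)
    ims.append(cv2.resize(p[v0-60:v0+60,u0-80:u0+80,::-1],None,fx=2.5,fy=2.5,interpolation=cv2.INTER_CUBIC)); print(n,u0,v0)
cv2.imwrite('pics/lift.png',np.hstack(ims))
E
```

```text
clock: 15.17
ee_pos: [0.6403, -0.0085, 0.1895]
tool_rot: [[-0.117, -0.993, 0.004], [-0.993, 0.117, 0.0], [-0.001, -0.004, -1.0]]
force: [-0.4, 0.7, -1.3]
width: 0.0114
clock: 15.83
ee_pos: [0.6403, -0.0086, 0.2554]
tool_rot: [[-0.117, -0.993, 0.005], [-0.993, 0.117, 0.0], [-0.001, -0.005, -1.0]]
force: [-0.3, -1.0, -0.9]
width: 0.0113
shift [-345.3   99.7    5.2] turn [-0.0053 -0.0007 -0.6404] | now [ 0.6403 -0.0086  0.2554] F [-0.3 -1.  -0.9] w 0.0113 t 15.83
[0.58153074 0.346      0.25      ]
scene 224 159
side 271 149
```

View pics/lift.png

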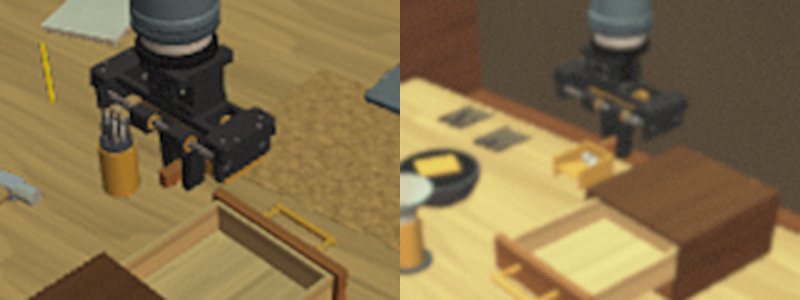

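The lifted shovel is level and the balls are in the pan (side view). I carry it gently towards the funnel.

```bash
python3 -m crank '[[[-3,1,0,0,0,-0.006,255],[-10,3,0,0,0,-0.02,255],[-21,6,0,0,0,-0.04,255],[-35,10,0,0,0,-0.065,255],[-50,14,0,0,0,-0.093,255],[-66,19,0,0,0,-0.122,255],[-82,24,0,0,0,-0.152,255],[-98,28,0,0,0,-0.182,255]]]'; python3 - <<'E'
from h import *
a=np.radians(30); u=np.array([np.cos(a),np.sin(a),0])
T=np.array([.488,.292,.25])+u*(.018+.090)
plan(T,Rdown(a-np.pi/2))
E
```

```text
clock: 16.6
ee_pos: [0.6229, 0.0948, 0.2543]
tool_rot: [[0.07, -0.998, 0.004], [-0.998, -0.07, 0.001], [-0.001, -0.004, -1.0]]
force: [-0.3, -0.2, -1.2]
width: 0.0114
shift [-253.5   23.8    4.4] turn [-3.70e-03 -2.00e-04 -4.54e-01] | now [0.6229 0.0948 0.2543] F [-0.3 -0.2 -1.2] w 0.0114 t 16.6
```

```bash
python3 -m crank '[[[-16,1.5,0,0,0,-0.03,255],[-32,3,0,0,0,-0.06,255],[-48,4.5,0,0,0,-0.09,255],[-64,6,1,0,0,-0.12,255],[-80,7.5,1,0,0,-0.15,255],[-96,9,1,0,0,-0.18,255],[-112,10.5,2,0,0,-0.21,255],[-128,12,2,0,0,-0.24,255]]]'; python3 - <<'E'
from h import *
a=np.radians(30); u=np.array([np.cos(a),np.sin(a),0])
T=np.array([.488,.292,.25])+u*(.018+.090)
plan(T,Rdown(a-np.pi/2))
E
```

```text
clock: 17.27
ee_pos: [0.6017, 0.2231, 0.2521]
tool_rot: [[0.307, -0.952, 0.003], [-0.952, -0.307, 0.001], [0.0, -0.004, -1.0]]
force: [0.2, 0.8, -0.9]
width: 0.0114
shift [-123.1  -18.6    2.2] turn [-0.0035 -0.0007 -0.2111] | now [0.6017 0.2231 0.2521] F [ 0.2  0.8 -0.9] w 0.0114 t 17.27
```

```bash
python3 -m crank '[[[-16,-2.4,0,0,0,-0.027,255],[-32,-4.8,0,0,0,-0.055,255],[-48,-7,1,0,0,-0.082,255],[-64,-9.6,1,0,0,-0.11,255],[-79,-12,2,0,0,-0.135,255],[-92,-14,2,0,0,-0.158,255],[-103,-15.5,2,0,0,-0.177,255],[-111,-16.8,2,0,0,-0.19,255]]]'; python3 -m crank '[[[-5,-1,0,0,0,-0.01,255],[-9,-1.5,0,0,0,-0.017,255],[-11,-2,0,0,0,-0.02,255],[-12,-2,0,0,0,-0.021,255],[-12,-2,0,0,0,-0.021,255],[-12,-2,0,0,0,-0.021,255],[-12,-2,0,0,0,-0.021,255],[-12,-2,0,0,0,-0.021,255]]]'; python3 - <<'E'
from h import *
a=np.radians(30); u=np.array([np.cos(a),np.sin(a),0])
T=np.array([.488,.292,.25])+u*(.018+.090)
plan(T,Rdown(a-np.pi/2)); print(r.read_state()['joints'].round(2))
ims=[]
for n in ['scene','side']:
    c,p,d=snap(n); X=pts(c,d); np.savez('/tmp/%s6.npz'%n,p=p,d=d,X=X)
    u0,v0=proj(c,np.array([.488,.292,.17])); u0,v0=int(u0),int(v0); u0=min(max(u0,80),432); v0=min(max(v0,60),324)
    ims.append(cv2.resize(p[v0-60:v0+60,u0-80:u0+80,::-1],None,fx=2.5,fy=2.5,interpolation=cv2.INTER_CUBIC)); print(n,u0,v0)
cv2.imwrite('pics/pre.png',np.hstack(ims))
E
```

```text
clock: 17.93
ee_pos: [0.5831, 0.3356, 0.25]
tool_rot: [[0.484, -0.875, 0.003], [-0.875, -0.484, 0.001], [0.001, -0.003, -1.0]]
force: [-0.2, -0.5, -1.6]
width: 0.0116
clock: 18.6
ee_pos: [0.5792, 0.3466, 0.2501]
tool_rot: [[0.502, -0.865, 0.003], [-0.865, -0.502, 0.001], [0.001, -0.003, -1.0]]
force: [0.3, -0.7, -0.8]
width: 0.0112
shift [ 1.7 -1.7  0.1] turn [-0.0032 -0.0009  0.0018] | now [0.5792 0.3466 0.2501] F [ 0.3 -0.7 -0.8] w 0.0112 t 18.6
[-1.03  0.67  0.67  1.5  -0.44  1.12 -1.32]
scene 347 206
side 188 156
```

View pics/pre.png

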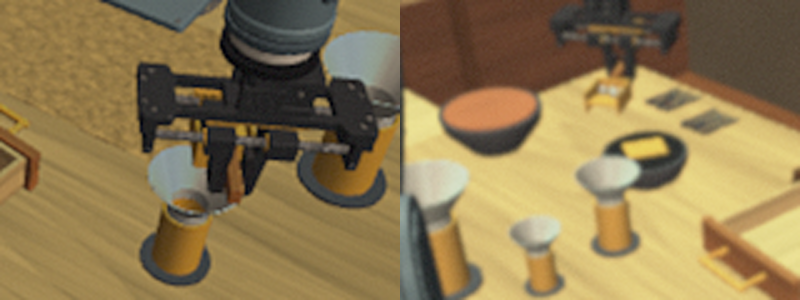

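Side view: the pan with its balls is at crop (608,92), and the middle jar's funnel is right below it at (608,170). I check the lip position by depth.

```bash
python3 - <<'E'
from h import *
a=np.radians(30); u=np.array([np.cos(a),np.sin(a)]); w=np.array([-u[1],u[0]])
for n in ['side','scene']:
    z=np.load('/tmp/%s6.npz'%n); X=z['X']; hsv=cv2.cvtColor(z['p'],cv2.COLOR_RGB2HSV)
    m=(hsv[...,1]>120)&(hsv[...,0]>12)&(hsv[...,0]<32)&(X[...,2]>.2)&(X[...,2]<.3)&(abs(X[...,0]-.52)<.09)&(abs(X[...,1]-.31)<.09)
    P=X[m]; q=P[:,:2]-[.488,.292]
    print(n,len(P),'along',np.percentile(q@u,[1,5,50,95]).round(3),'across',np.percentile(q@w,[1,50,99]).round(3),'z',np.percentile(P[:,2],[1,5,50,95,99]).round(3))
E
```

```text
side 198 along [0.014 0.016 0.054 0.1  ] across [-0.026  0.002  0.029] z [0.225 0.229 0.245 0.262 0.265]
scene 219 along [0.023 0.032 0.077 0.134] across [-0.024  0.001  0.028] z [0.225 0.228 0.254 0.262 0.295]
```

The lip sits 15–18 mm short of the funnel centre and is centred sideways. I lower it close to the rim with a slight tilt.

```bash
python3 -m crank '[[[0,0.5,-0.6,0.04,0,0,255],[0,1.1,1.8,0.08,0,0,255],[0,1.8,6.3,0.12,0,0,255],[0,2.7,12.8,0.16,0,0,255],[0,2.7,22.8,0.16,0,0,255],[0,2.7,31.8,0.16,0,0,255],[0,2.7,37.8,0.16,0,0,255],[0,2.7,40.8,0.16,0,0,255]]]'; python3 -m crank '[[[0,0.6,4,0,0,0,255],[0,1.6,10,0,0,0,255],[0,2.5,16,0,0,0,255],[0,3.5,22,0,0,0,255],[0,4,26,0,0,0,255],[0,4.5,28,0,0,0,255],[0,4.5,28,0,0,0,255],[0,4.5,28,0,0,0,255]]]'; python3 - <<'E'
from h import *
s=r.read_state(); T=np.array(s['tool_rot']); L=s['ee_pos']+T@[0,.09,.01]; print('lip',L.round(4),s['joints'].round(2))
E
```

```text
clock: 19.37
ee_pos: [0.5767, 0.3455, 0.2078]
tool_rot: [[0.502, -0.854, 0.139], [-0.865, -0.496, 0.08], [0.001, -0.16, -0.987]]
force: [0.1, -0.0, -1.2]
width: 0.0118
clock: 20.03
ee_pos: [0.5769, 0.3454, 0.1795]
tool_rot: [[0.502, -0.854, 0.139], [-0.865, -0.496, 0.08], [0.001, -0.16, -0.987]]
force: [0.5, 0.5, -0.7]
width: 0.0113
lip [0.5015 0.3016 0.1552] [-1.04  0.66  0.61  1.71 -0.52  0.77 -1.24]
```

Lip at (0.5015, 0.3016, 0.155), as planned. Pour.

```bash
python3 -m crank '[[[0,0.6,-4.5,0.05,0,0,255],[0,1.4,-8.9,0.1,0,0,255],[0,2.5,-13.3,0.15,0,0,255],[0,3.8,-17.7,0.2,0,0,255],[0,5.3,-22,0.25,0,0,255],[0,7,-26.2,0.3,0,0,255],[0,8.9,-30.3,0.35,0,0,255],[0,11,-34.3,0.4,0,0,255]]]';  python3 -m crank '[[[0,0.6,-4.5,0.05,0,0,255],[0,1.4,-8.9,0.1,0,0,255],[0,2.5,-13.3,0.15,0,0,255],[0,3.8,-17.7,0.2,0,0,255],[0,5.3,-22,0.25,0,0,255],[0,7,-26.2,0.3,0,0,255],[0,8.9,-30.3,0.35,0,0,255],[0,11,-34.3,0.4,0,0,255]]]'; python3 - <<'E'
from h import *
s=r.read_state(); T=np.array(s['tool_rot']); L=s['ee_pos']+T@[0,.09,.01]; print('lip',L.round(4),s['joints'].round(2))
ims=[]
for n in ['scene','side','wrist']:
    c,p,d=snap(n); np.savez('/tmp/%s7.npz'%n,p=p,d=d)
    if n=='wrist': ims.append(cv2.resize(p[:,:,::-1],(400,300))); continue
    u0,v0=proj(c,np.array([.488,.292,.16])); u0,v0=int(u0),int(v0); u0=min(max(u0,64),448); v0=min(max(v0,48),336)
    ims.append(cv2.resize(p[v0-48:v0+48,u0-64:u0+64,::-1],(400,300),interpolation=cv2.INTER_CUBIC))
cv2.imwrite('pics/pour.png',np.vstack([np.hstack(ims[:2]),np.hstack([ims[2],ims[2]*0])]))
E
```

```text
clock: 20.7
ee_pos: [0.5626, 0.3371, 0.2127]
tool_rot: [[0.502, -0.731, 0.462], [-0.865, -0.425, 0.268], [0.0, -0.534, -0.846]]
force: [24.7, -3.4, 8.3]
width: 0.0112
clock: 21.37
ee_pos: [0.5543, 0.3373, 0.3333]
tool_rot: [[0.497, -0.612, 0.616], [-0.868, -0.354, 0.349], [0.005, -0.708, -0.707]]
force: [-0.2, 0.4, -0.1]
width: 0.0114
lip [0.5054 0.309  0.2625] [-1.58  0.3   1.09  2.15 -1.31  0.19 -0.45]
```

View pics/pour.png

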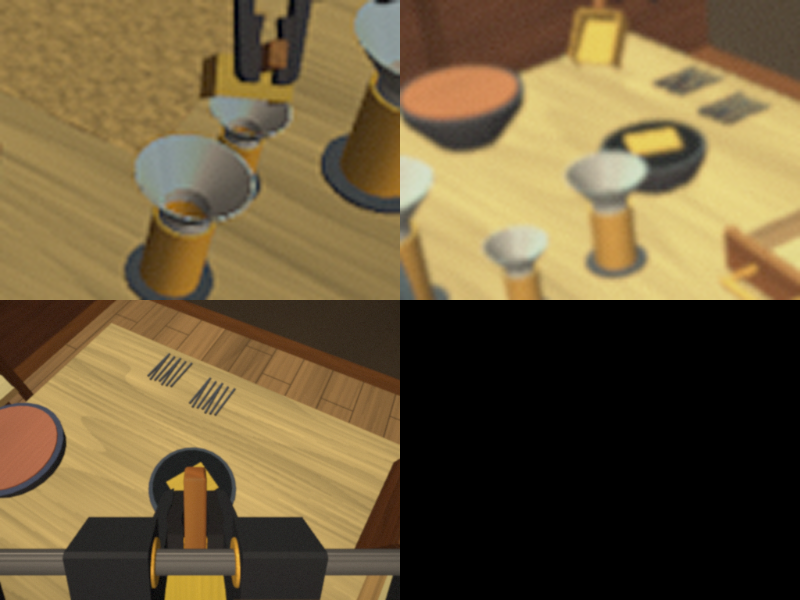

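The pan reads empty in the side view (crop (598,40)). The arm met joint limits while tilting and rose, so I check numerically for stray balls by differencing with the first pictures, and look for balls in the pan.

```bash
python3 - <<'E'
from h import *
for n in ['scene','side']:
    a=np.load('/tmp/%s0.npz'%n); b=np.load('/tmp/%s7.npz'%n); c=r.camera_params(n); X=pts(c,b['d'])
    df=np.abs(cv2.GaussianBlur(a['p'],(3,3),0).astype(int)-cv2.GaussianBlur(b['p'],(3,3),0)).max(-1)
    m=((df>25)&(X[...,2]<.16)&(X[...,2]>-.01)).astype(np.uint8)
    k,l,s,ce=cv2.connectedComponentsWithStats(m)
    for i in range(1,k):
        if s[i,4]>=5:
            P=np.median(X[l==i],0); print(n,ce[i].round(),s[i,4],P.round(3),np.median(b['p'][l==i],0))
s=r.read_state(); C=np.array([.488,.292,0])
# target: put wrist camera over jar looking down the axis with tool tilted
c=r.camera_params('wrist'); print('cam',c['position'].round(3),'look',(-c['attitude'][:,2]).round(3), s['joints'].round(2))
E
```

```text
scene [320.  37.] 36 [-0.655 -0.403  0.104] [72.  44.5 24. ]
scene [360. 120.] 32 [-0.206  0.055  0.002] [106.5  90.   60.5]
scene [346. 141.] 8 [0.003 0.086 0.013] [58.  60.5 60. ]
scene [327. 145.] 5 [0.072 0.039 0.013] [45. 48. 47.]
scene [400. 146.] 14 [-0.107  0.26   0.001] [88. 75. 51.]
scene [342. 151.] 5 [0.071 0.1   0.013] [64. 64. 58.]
scene [493. 164.] 335 [-0.217  0.57   0.001] [150. 127.  76.]
scene [354. 162.] 36 [0.069 0.16  0.001] [116.   94.5  54. ]
scene [372. 157.] 26 [0.017 0.198 0.001] [87.5 74.  57. ]
scene [397. 156.] 23 [-0.038  0.269  0.001] [94. 81. 58.]
scene [385. 160.] 8 [0.012 0.247 0.003] [116.5  97.5  62.5]
scene [371. 170.] 6 [0.093 0.227 0.001] [103.5  87.   53.5]
scene [255. 197.] 756 [0.53  0.032 0.086] [96. 73. 44.]
scene [265. 188.] 49 [0.473 0.023 0.082] [154. 111.  38.]
scene [347. 186.] 8 [0.227 0.197 0.004] [101.5  79.5  43.5]
scene [359. 192.] 29 [0.321 0.265 0.091] [143. 130.  75.]
scene [223. 218.] 749 [ 0.632 -0.01   0.055] [164. 145.  92.]
scene [244. 207.] 9 [0.555 0.013 0.055] [168. 150.  95.]
scene [247. 222.] 20 [0.598 0.056 0.055] [161.5 144.5  91. ]
scene [260. 229.] 15 [0.609 0.106 0.067] [168. 131.  78.]
side [ 88. 102.] 13 [0.52  1.153 0.158] [165. 130.  83.]
side [280. 188.] 772 [0.676 0.003 0.056] [227. 215. 139.]
side [281. 176.] 26 [0.725 0.03  0.079] [155.  122.5  80. ]
side [253. 199.] 1026 [0.522 0.017 0.08 ] [176.  137.5  80. ]
side [ 49. 186.] 45 [0.117 0.772 0.002] [214. 187. 122.]
side [292. 182.] 15 [ 0.718 -0.023  0.078] [165. 128.  84.]
side [125. 193.] 5 [0.246 0.362 0.094] [150. 120.  76.]
side [ 41. 196.] 6 [0.067 0.729 0.002] [187.5 168.5 116. ]
side [ 46. 212.] 6 [0.037 0.605 0.002] [181.  160.5 109.5]
side [134. 239.] 5 [0.178 0.23  0.002] [169. 151. 100.]
side [ 68. 257.] 38 [-0.011  0.312  0.002] [221.5 196.5 127. ]
cam [0.525 0.323 0.482] look [ 0.39   0.218 -0.895] [-1.58  0.3   1.08  2.15 -1.31  0.19 -0.45]
```

No stray balls on the bench in either view. I tilt back and bring the wrist camera over the jar to confirm.

```bash
cat >> h.py <<'E'
def Rtilt(yaw,th): return Rdown(yaw)@R.from_rotvec([th,0,0]).as_matrix()
E
python3 -m crank '[[[0,0,0,-0.06,0,0,255],[0,0,0,-0.12,0,0,255],[0,0,0,-0.18,0,0,255],[0,0,0,-0.24,0,0,255],[0,0,0,-0.3,0,0,255],[0,0,0,-0.36,0,0,255],[0,0,0,-0.42,0,0,255],[0,0,0,-0.46,0,0,255]]]'; python3 -c "
from h import *
plan([.4555,.273,.29],Rtilt(np.radians(-60),.32)); print(r.read_state()['joints'].round(2))"
```

```text
clock: 22.18
ee_pos: [0.5542, 0.3382, 0.3316]
tool_rot: [[0.498, -0.822, 0.275], [-0.867, -0.474, 0.153], [0.005, -0.315, -0.949]]
force: [1.0, 0.1, 0.3]
width: 0.0114
shift [  7.2 125.2   2.3] turn [-0.0003 -0.0055 -0.0008] | now [0.5542 0.3382 0.3316] F [1.  0.1 0.3] w 0.0114 t 22.18
[-1.48  0.55  1.2   1.78 -0.71  0.91 -1.09]
```

```bash
python3 -m crank '[[[1,10,0,0,0,0,255],[2,28,0,0,0,0,255],[3,48,1,0,0,0,255],[4,68,1,0,0,0,255],[5,88,2,0,0,0,255],[6,106,2,0,0,0,255],[7,120,2,0,0,0,255],[7,125,2,0,0,0,255]]]'; python3 - <<'E'
from h import *
print(r.read_state()['joints'].round(2))
c,p,d=snap('wrist'); X=pts(c,d); np.savez('/tmp/w8.npz',p=p,d=d,X=X)
u0,v0=proj(c,np.array([.488,.292,.03])); print(u0,v0,c['position'].round(3))
u0,v0=int(u0),int(v0); y0,x0=max(v0-50,0),max(u0-65,0); q=p[y0:y0+100,x0:x0+130]
cv2.imwrite('pics/jar.png',np.hstack([cv2.resize(q[:,:,::-1],(390,300),interpolation=cv2.INTER_CUBIC),cv2.resize(p[:,:,::-1],(400,300))]))
D=X[...,2]; print('z along row',D[v0,u0-20:u0+21:4].round(3))
E
```

```text
clock: 22.85
ee_pos: [0.4528, 0.2712, 0.2881]
tool_rot: [[0.497, -0.824, 0.271], [-0.867, -0.474, 0.152], [0.003, -0.311, -0.95]]
force: [-0.1, -0.5, 0.2]
width: 0.0114
[-1.69  0.28  1.24  2.11 -0.44  0.66 -1.24]
248.25403394898257 191.89760629091032 [0.486 0.291 0.437]
z along row [0.098 0.005 0.005 0.007 0.006 0.005 0.007 0.004 0.015 0.012 0.085]
```

View pics/jar.png

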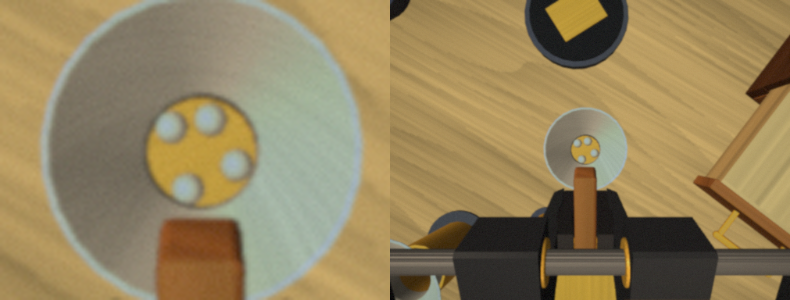

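All four balls lie on the jar's floor (crop (170,127), (209,119), (235,164), (187,188)), and the handle sits in the grip exactly as before. I take the shovel back.

```bash
python3 -m crank '[[[0,-15,0,-0.05,0,0,255],[0,-35,-2,-0.1,0,0,255],[0,-60,-5,-0.15,0,0,255],[0,-85,-8,-0.2,0,0,255],[0,-110,-10,-0.25,0,0,255],[0,-130,-10,-0.29,0,0,255],[0,-145,-10,-0.316,0,0,255],[0,-150,-10,-0.316,0,0,255]]]'; python3 -c "
from h import *
plan([.6393,-.0082,.25],Rdown(np.radians(-96.7))); print(r.read_state()['joints'].round(2))"
```

```text
clock: 23.57
ee_pos: [0.5765, 0.3425, 0.3437]
tool_rot: [[0.499, -0.867, 0.003], [-0.867, -0.499, -0.003], [0.004, -0.001, -1.0]]
force: [-0.9, -0.8, -1.4]
width: 0.0115
shift [334.9 120.7  94.8] turn [-0.0021 -0.0032  0.6393] | now [0.5765 0.3425 0.3437] F [-0.9 -0.8 -1.4] w 0.0115 t 23.57
[-1.18  0.68  0.99  1.41 -0.56  1.35 -1.23]
```

```bash
python3 -m crank '[[[15,5,3,0,0,0.03,255],[38,14,8,0,0,0.07,255],[66,24,15,0,0,0.125,255],[96,35,24,0,0,0.18,255],[126,45,33,0,0,0.24,255],[156,56,42,0,0,0.3,255],[186,67,51,0,0,0.355,255],[216,78,60,0,0,0.41,255]]]'; python3 -c "
from h import *
plan([.6393,-.0082,.25],Rdown(np.radians(-96.7)))"
```

```text
clock: 24.23
ee_pos: [0.6158, 0.1137, 0.2835]
tool_rot: [[0.108, -0.994, 0.003], [-0.994, -0.108, -0.002], [0.002, -0.003, -1.0]]
force: [1.4, 0.1, -0.9]
width: 0.0113
shift [123.7 -10.2  33.8] turn [-0.0027 -0.0018  0.2248] | now [0.6158 0.1137 0.2835] F [ 1.4  0.1 -0.9] w 0.0113 t 24.23
```

```bash
python3 -m crank '[[[25,-2,7,0,0,0.045,255],[50,-4,14,0,0,0.09,255],[74,-6,20,0,0,0.135,255],[95,-8,26,0,0,0.175,255],[112,-9,30,0,0,0.205,255],[122,-10,33,0,0,0.223,255],[124,-10,34,0,0,0.225,255],[124,-10,34,0,0,0.225,255]]]'; python3 - <<'E'
from h import *
plan([.6393,-.0082,.0801],Rdown(np.radians(-96.7))); print(r.read_state()['joints'].round(2))
# shovel pan tilt check from side cam, drawer position
c,p,d=snap('side'); X=pts(c,d); hsv=cv2.cvtColor(p,cv2.COLOR_RGB2HSV)
m=(hsv[...,1]>120)&(hsv[...,0]>12)&(hsv[...,0]<32)&(X[...,2]>.2)&(X[...,2]<.3)&(abs(X[...,0]-.585)<.05)&(abs(X[...,1])<.06)
P=X[m]; print('pan',len(P),P.mean(0).round(3),np.percentile(P[:,2],[1,5,50,95,99]).round(3))
c,p,d=snap('scene'); X=pts(c,d); T=X[(abs(X[...,2]-.1025)<.004)&(X[...,0]<.56)&(X[...,0]>.48)&(abs(X[...,1])<.15)]
print('front top',len(T),np.median(((T[:,:2]-[.8,-.013])@[np.cos(np.radians(-7.7)),np.sin(np.radians(-7.7))])))
z=np.load('/tmp/scene2.npz')['X']; T=z[(abs(z[...,2]-.1025)<.004)&(z[...,0]<.56)&(z[...,0]>.48)&(abs(z[...,1])<.15)]
print('front top before',len(T),np.median(((T[:,:2]-[.8,-.013])@[np.cos(np.radians(-7.7)),np.sin(np.radians(-7.7))])))
E
```

```text
clock: 24.9
ee_pos: [0.6385, -0.0091, 0.2495]
tool_rot: [[-0.118, -0.993, 0.002], [-0.993, 0.118, -0.001], [0.001, -0.003, -1.0]]
force: [0.1, 0.6, -1.0]
width: 0.0114
shift [ -1.1  -0.2 169.4] turn [-0.0026 -0.0011 -0.0012] | now [ 0.6385 -0.0091  0.2495] F [ 0.1  0.6 -1. ] w 0.0114 t 24.9
[-0.71  0.76  1.06  1.62 -0.7   1.19 -1.18]
pan 335 [ 0.583 -0.003  0.243] [0.225 0.227 0.242 0.258 0.262]
front top 298 -0.2805134758368901
front top before 296 -0.280954137885982
```

```bash
python3 -m crank '[[[0,0,10,0,0,0,255],[-1,0,28,-0.002,0,0,255],[-1,0,48,-0.002,0,0,255],[-1,0,68,-0.002,0,0,255],[-1,0,88,-0.002,0,0,255],[-1,0,104,-0.002,0,0,255],[-1,0,115,-0.002,0,0,255],[-1,0,120,-0.002,0,0,255]]]'; python3 -m crank '[[[0,0,10,0,0,0,255],[0,0,20,0,0,0,255],[0,0,30,0,0,0,255],[0,0,38,0,0,0,255],[0,0,43,0,0,0,255],[0,0,46,0,0,0,255],[0,0,48,0,0,0,255],[0,0,48,0,0,0,255]]]'
```

```text
clock: 25.67
ee_pos: [0.6388, -0.0055, 0.1279]
tool_rot: [[-0.114, -0.993, -0.001], [-0.993, 0.114, -0.0], [0.001, 0.001, -1.0]]
force: [0.1, 0.1, -0.5]
width: 0.0115
clock: 26.33
ee_pos: [0.6388, -0.0056, 0.0801]
tool_rot: [[-0.114, -0.993, -0.001], [-0.993, 0.114, -0.0], [0.0, 0.001, -1.0]]
force: [-0.8, 0.5, -0.7]
width: 0.0115
```

```bash
python3 -m crank '[[[0,0,0.5,0,0,0,240],[0,0,0.5,0,0,0,225],[0,0,0.5,0,0,0,205],[0,0,0.5,0,0,0,180],[0,0,0.5,0,0,0,150],[0,0,0.5,0,0,0,120],[0,0,0.5,0,0,0,120],[0,0,0.5,0,0,0,120]]]' 10; python3 -m crank '[[[0,0,-4,0,0,0,120],[0,0,-12,0,0,0,100],[0,0,-25,0,0,0,80],[0,0,-45,0,0,0,60],[0,0,-70,0,0,0,60],[0,0,-100,0,0,0,60],[0,0,-130,0,0,0,60],[0,0,-150,0,0,0,60]]]'; python3 - <<'E'
from h import *
plan([.6393,-.0082,.0801])
C,ex=np.array([.8,-.013]),np.array([np.cos(np.radians(-7.7)),np.sin(np.radians(-7.7))])
c,p,d=snap('wrist'); X=pts(c,d); cv2.imwrite('pics/end.png',p[:,:,::-1])
u,v=proj(c,np.array([.639,-.006,.09])); V,U=np.mgrid[0:384,0:512]
hsv=cv2.cvtColor(p,cv2.COLOR_RGB2HSV)
m=(abs(X[...,1]+.006)<.02)&(abs(X[...,0]-.645)<.04)&(X[...,2]>.075)&(X[...,2]<.1); P=X[m]
print('handle',len(P),P.mean(0).round(4)); A=np.c_[P[:,:2]-P[:,:2].mean(0),np.ones(len(P))]
print('slope',np.linalg.lstsq(A,P[:,2],rcond=None)[0].round(3))
F=X[(abs(X[...,2]-.054)<.005)]; print('floor',np.median(F[:,2]))
c,p,d=snap('scene'); X=pts(c,d); T=X[(abs(X[...,2]-.1025)<.004)&(X[...,0]<.56)&(X[...,0]>.48)&(abs(X[...,1])<.15)]
print('front top',np.median((T[:,:2]-C)@ex))
m=((abs(X[...,2]-.115)<.006)).astype(np.uint8); k,l,s,ce=cv2.connectedComponentsWithStats(m); i=1+np.argmax(s[1:,4]); print(cv2.minAreaRect((X[l==i][:,:2]*1000).astype(np.float32)))
E
```

```text
clock: 27.0
ee_pos: [0.6388, -0.0057, 0.0796]
tool_rot: [[-0.114, -0.993, -0.001], [-0.993, 0.114, -0.0], [0.001, 0.001, -1.0]]
force: [-1.1, 0.1, 0.6]
width: 0.0461
clock: 27.67
ee_pos: [0.6398, -0.0064, 0.2339]
tool_rot: [[-0.115, -0.993, 0.003], [-0.993, 0.115, -0.001], [0.0, -0.003, -1.0]]
force: [0.6, 0.6, 0.2]
width: 0.0675
shift [  1.8   0.8 153.8] turn [0. 0. 0.] | now [ 0.6398 -0.0064  0.2339] F [0.6 0.6 0.2] w 0.0675 t 27.67
handle 1140 [ 0.6356 -0.0057  0.0878]
slope [0.07  0.085 0.088]
floor 0.05362223180597042
front top -0.2811599327239326
((799.315185546875, -12.315193176269531), (213.67176818847656, 222.11813354492188), 82.77304077148438)
```

View pics/end.png

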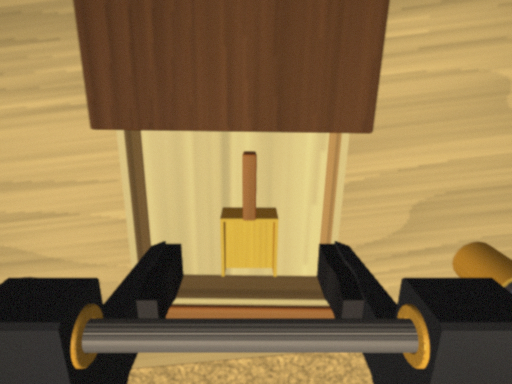

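```bash
python3 - <<'E'
from h import *
c,p,d=snap('wrist'); X=pts(c,d)
for v in range(156,222,8): print(v,X[v:v+6,247:252].reshape(-1,3).mean(0).round(4))
print('pan back rim',X[212,225:270:8].round(3).tolist())
z=np.load('/tmp/wrist2.npz')['X']; print('before grasp:',[z[216:222,u:u+5].reshape(-1,3).mean(0).round(4).tolist() for u in (275,295,312)])
E
```

```text
156 [ 0.6662 -0.0089  0.0894]
164 [ 0.6594 -0.0081  0.0897]
172 [ 0.6524 -0.0073  0.0896]
180 [ 0.6454 -0.0065  0.0898]
188 [ 0.6382 -0.0056  0.0896]
196 [ 0.6309 -0.0048  0.0896]
204 [ 0.6268 -0.0044  0.0987]
212 [ 0.6159 -0.003   0.0896]
220 [ 0.6017 -0.0014  0.0739]
pan back rim [[0.612, 0.021, 0.066], [0.611, 0.013, 0.065], [0.61, 0.006, 0.064], [0.619, -0.003, 0.09], [0.608, -0.01, 0.064], [0.607, -0.018, 0.064]]
before grasp: [[0.6216, -0.0031, 0.0896], [0.643, -0.006, 0.0896], [0.6613, -0.0085, 0.0897]]
```

The handle's top is at z 0.0896 along its whole length, the same as before the grasp, so the shovel lies flat. The gripper is clear, so I hand in.

```bash
python3 -c "
from h import *
print(r.hand_in())"
```

```text
the job is handed in; nothing more can be done
None
```

I pulled the drawer out to its stop, poured the four balls through the middle jar's funnel, and laid the empty shovel back in the drawer. I handed in at about 28 s of the 72 s allowed; no verdict was reported.

**Last checks:**
- **Drawer:** its front edge stayed within 1 mm of its place at the stop. It stopped after about 162 mm of pull from slightly ajar.
- **Chest:** it was not dragged; its measured position stayed within 1–2 mm, which is measurement noise.
- **Balls:** all four were seen on the jar's floor, and a check of both room views found none loose on the bench.
- **Shovel:** it lies flat, with the handle's top at z = 0.0896 m along its length, the same as before the grasp. A first, cruder slope fit gave 0.07 rad; I put that down to the handle's edges, and the finer check did not bear it out.
- **Cup, bowl and hammer:** differencing the pictures after the pour showed no change at any of them. I did not measure them separately at the end.

**What did not go to plan:** during the pour the arm ran into joint limits. The tilt ended near 0.79 rad instead of 0.96, the tool rose, and the wrist force briefly read about 26 N, with the cause not checked. The balls had already left the pan, and the handle had not slipped in the grip.

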